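# Tare the balance through its sunken key

## Robot

A 6-joint arm with a two-finger parallel gripper is mounted at the origin on a cart in front of the work surface, level with it; the furniture and walls round the work are solid. World frame = base frame: x ahead of the robot, y to its left, z up, the work surface at z = 0. Lengths are in m, angles in rad, forces in N, time in s.
With the tool pointing down it reaches from about 0.375 to 0.9 m from the base axis. Payload 3.1 kg.
Tool frame: the origin (TCP) lies midway between the tips of the shut fingers; the grasp point (between the pads) lies 19 mm behind it; z points along the fingers, y is the line along which they close (so a half turn about z gives the same grasp; the last joint's range is limited). The gripper opens to 85 mm and grips with 20 to 120 N. Pads are 22 mm wide; open, the fingers measure 114 mm over their backs; the gripper's body (76 mm by 85 mm) begins 54 mm behind the grasp point. The pads swing forward as they close: fully open they stand 13 mm farther back than shut.
Start: joints at [1.161, 0.527, 1.433, -0, 1.181, -0.178], TCP at [0.144, 0.608, 0.231] pointing down, gripper open.
Joint ranges: [-3.08, 3.08], [-0.75, 2.2], [0.22, 2.44], [-1.43, 4.57], [0, 2.65], [-2.85, 2.85]. Speed limits (rad/s): [2.79, 2.79, 3.14, 3.14, 3.14, 3.14].

## Interface

Orientations are given as a unit quaternion [x, y, z, w].
In Python, from plant import r gives the robot as it stands. The module is installed in compiled form; this text tells all that it offers.
- The arm moves only by the shell command python3 -m pendant 'ROWS' [OPENING] [FORCE]. ROWS is JSON, a list of rows, each a list of 4 numbers: the shift along the tool's x, y, z in mm, then the turn about the tool's z in rad. In form: [[dx, dy, dz, roll], ...]. A call has 1 to 8 rows; each row is the pose to reach, as a shift and turn from the pose commanded when the call began, along the tool's axes at that moment; what a row does not reach only later rows make up. A row lasts 1/10 s, in which the tool goes at most 50 mm and 8.59 degrees, less where a joint would pass 70% of its speed; a pose out of reach is approached as far as the arm can. A call with a gripper value outside its range is refused whole. OPENING is the opening, from 0 (shut) to 1 (fully open), set as the call begins (- or left out, the last holds). The fingers move at their own pace and stop on an object; FORCE is the grip in N (left out, the last holds). Time passes only in rows, so rows that repeat a pose let the fingers close. It gives the time, the measured TCP pose, the force, the opening and the grip force at its end, in the units of the state.
- r.observe(): the state, without advancing time (a new reading comes with each control period).
- r.read_camera(name): name is "scene" or "top" or "wrist"; returns a dict with "color" (400x640x3 uint8, red, green, blue), "fx", "fy", "cx", "cy" (pixels), "k1" (the pictures are not rectified: a ray, as slopes to the right and down, at radius r is drawn at 1 + k1 r^2 times it, then the intrinsics apply), "origin" and "rotation" of the camera in the world; the wrist camera has in their place "hand_eye" (4x4, takes a point from camera to tool coordinates, whose origin is the TCP and whose axes are the flange's). Camera axes: x right, y down, z forward; pixel columns grow to the right and rows downward; lengths in m; the calibration is good to about 2 mm. A picture is of the moment at which its call begins: read the wrist's pose just before it. There is no depth.
- r.hand_in(): hands the job in; it is judged then, once.
The state is a dict: "t": time; "joints": joint angles; "qd": joint speeds; "tau": joint torques, N m; "tool_pos": TCP position; "ee_rot": TCP orientation; "contact_force": force on the tool from outside, world axes, zero at the start; "wrist_torque": the same for the moment, N m; "finger_gap": finger opening in m; "grip_force": force on a finger pad.
Only numpy, scipy, OpenCV 4.12 (cv2) and the standard library are available. Lean on these libraries where they do the work, as an engineer would, in place of code of your own. Each camera call takes 0.05 s, during which the arm holds its last target. There are 200 camera calls.

## Task

Zero the balance with the tin standing on its pan: to keep draughts off, first push the clear sliding cover fully shut, then reach a fingertip into the square well beside the display and press the sunken tare key in it right down, hold it down for about a second and let it spring back up. Work with the fingertips only: grasp and lift nothing, leave the cover shut and the key in the round well alone, and leave the balance, the tin and the things around them where they stand.

Things in the scene. Friction and masses are not known exactly. Their poses are not given: they have to be found in the camera images.
- balance_b: Loose white balance, 3.2 kg, 220 (x) x 200 (y) x 107 mm. Origin: centre of underside; x to its back, y to its left seen from the front, which faces the robot; z up. Front: level console, x -110 to -24 mm, top z 52 mm, with display in the middle, square well right (-y), round well left (+y). Behind it a clear-walled chamber, 162 mm wide, x -24 to 110, grooves up to z 95 mm, the pan inside.
- cover (a joint): Opening of the chamber's clear top cover in m: 0 fully shut (end stop), up to 0.07 slid open to the back (balance +x); starts at 0.03 to 0.068. It slides level with about 1.5 N of friction and stays where it is left.
- cover_ridge (a point): Middle of the top edge of the black finger pull on the cover, on its upright back face (looks to balance +x). The pull is a wedge 80 mm long in y, its top 16.5 mm over the cover plate, sloping down to the front. Push this back face towards the front (balance -x) to shut. Behind it the plate is flat and clear for 90 mm. The pull moves with the cover.
- tare_key (a joint): Tare key travel in m: 0 up, 0.005 fully down; springs back. About 1.5 N starts it, 5 N holds it fully down.
- tare_top (a point): Centre of the top of the tare key: oblong grey cap, 30 (balance y) x 22 mm (x), in the square well. Well: 46 (y) x 42 mm (x), centred on the key, upright walls, rim 14 mm above the key's top when the key is up. The key goes straight down; its top is still 3 mm above the well's floor when fully down.
- standby_key (a joint): Standby key travel in m, 0 up, 0.005 fully down; must not be pressed.
- standby_top (a point): Centre of the top face of the standby key: a round grey cap of 24 mm in a round well of 40 mm on the left of the display. Leave it alone.
- pan (a point): Centre of the top of the balance's square steel pan (104 mm) in the chamber, 38 mm above the table.
- tin: Loose aluminium moisture tin with its lid on, 57 mm across, 38 mm high, standing on the pan; origin at the centre of its underside. It stays there.
- tin_beside: A loose tin of the same kind, on the table to the right of the balance; bystander.
- case: Loose dark blue case of check weights, closed, 71 x 118 x 30 mm, on the table to the left of the balance; bystander. Origin at the centre of its underside.
- brush: Loose flat brush with wooden handle, 160 mm long, 11 mm high, lying on the right of the table; bystander.
- dish: Loose shallow dish, 117 mm across, 17 mm high, on the left of the table; bystander.
- small_mortar: Loose white mortar with its pestle, 79 mm across, 84 mm high, on the left of the table; bystander.

How it is judged:
On the way, in this order (a step that is already met when the one before it is completed fails the run):
1. the clear cover is fully shut (value of joint cover below 0.004 m), for 0.2 s.
2. the tare key is held right down with the cover shut (value of joint tare_key above 0.004 m and value of joint cover below 0.004 m and contact force between the fingers and balance_b above 0.5 N), for 0.6 s.
At the end, for the whole second after the job is handed in: The cover is shut to within 4 mm, both keys are up again (within 1.5 mm), the tin stands upright on the pan within 35 mm of its centre, and the balance is at rest within 20 mm of where it stood (value of joint cover below 0.004 m and value of joint each of tare_key, standby_key below 0.0015 m and horizontal distance between tin and pan below 0.035 m and z of tin in the frame of balance_b between 0.033 and 0.045 m and angle between tin's own z axis and vertical below 0.1 rad and distance of balance_b from where it was at the start of the episode below 0.02 m and linear speed of each of balance_b, tin below 0.01 m/s); the robot touches nothing.
It fails at once if the key in the round well is pressed (value of joint standby_key above 0.0025 m).
It fails at once if the tare key is pressed while the cover is open (value of joint tare_key above 0.0025 m and value of joint cover above 0.006 m).
It fails at once if the tin is lifted, tipped or pushed on the pan (z of tin in the frame of balance_b above 0.05 m or angle between tin's own z axis and vertical above 0.25 rad or contact force between the fingers and tin above 1 N or distance of tin from where it was at the start of the episode above 0.03 m).
It fails at once if the balance is shoved, lifted or tipped (distance of balance_b from where it was at the start of the episode above 0.02 m or angle between balance_b's own z axis and vertical above 0.08 rad).
It fails at once if a thing around the balance is moved (distance of any of tin_beside, case, brush, dish, small_mortar from where it was at the start of the episode above 0.02 m).
It also fails if it takes over 42 s, if anything falls off the work surface, if the arm or the gripper's body presses on something with over 40 N, if the wrist force passes 120 N, or if a joint passes its speed limit or range.

## Working session

There is one attempt and no reset: what is moved stays moved. The work goes in short steps, Python scripts to look and compute and a shell command to move; the robot and the scene stay as the last step left them, time stands still between calls to the robot, and variables do not carry over. Pictures are saved under pics/ and viewed, at most 10 in all, crops included, and the job is handed in when it is done.

```bash
mkdir -p pics
cat > h.py <<'E'
import numpy as np, cv2
from plant import r
from scipy.spatial.transform import Rotation as R
def cam(name):
    s=r.observe(); c=r.read_camera(name)
    if name=="wrist":
        T=np.eye(4); T[:3,:3]=R.from_quat(s["ee_rot"]).as_matrix(); T[:3,3]=s["tool_pos"]
        M=T@np.array(c["hand_eye"]); c["origin"]=M[:3,3]; c["rotation"]=M[:3,:3]
    c["K"]=np.array([[c["fx"],0,c["cx"]],[0,c["fy"],c["cy"]],[0,0,1.]])
    c["D"]=np.array([c["k1"],0,0,0.])
    return c
def ray(c,uv):
    p=cv2.undistortPoints(np.array([[uv]],float),c["K"],c["D"])[0,0]
    return np.array(c["origin"]),np.array(c["rotation"])@np.array([p[0],p[1],1])
def at(c,uv,z):
    o,d=ray(c,uv); return o+d*(z-o[2])/d[2]
def proj(c,P):
    Rm=np.array(c["rotation"]); q=(np.atleast_2d(P)-np.array(c["origin"]))@Rm
    return cv2.projectPoints(q,np.zeros(3),np.zeros(3),c["K"],c["D"])[0][:,0]
def save(c,n): cv2.imwrite("pics/"+n,c["color"][:,:,::-1])
E
python3 - <<'E'
from h import *
np.set_printoptions(precision=4,suppress=True)
s=r.observe(); print({k:np.round(v,4) for k,v in s.items()})
for n in ["scene","top"]:
    c=cam(n); save(c,n+"0.png"); print(n,c["origin"],c["rotation"],c["fx"],c["k1"])
    import pickle; pickle.dump(c,open(n+".pkl","wb"))
E
```

```text
{'t': np.float64(0.0), 'joints': array([ 1.1605,  0.5284,  1.4339, -0.    ,  1.1814, -0.1785]), 'qd': array([ 0.0003,  0.0008,  0.0005, -0.0003,  0.0005, -0.0005]), 'tau': array([ -0.0016, -44.2355, -17.8026,  -0.0002,   0.0084,   0.    ]), 'tool_pos': array([0.1433, 0.6076, 0.2303]), 'ee_rot': array([ 0.1156,  0.9933, -0.001 , -0.0003]), 'contact_force': array([ 0.2029,  0.3438, -0.6474]), 'wrist_torque': array([ 0.0378, -0.0009,  0.0302]), 'grip_force': np.float64(0.0), 'finger_gap': np.float64(0.0854)}
scene [-0.2981 -0.8129  0.8719] [ 0.8163 -0.3335  0.1658 -0.4416] 436.9232233761749 0.000790182824998994
top [0.3813 0.0314 1.415 ] [-0.6972  0.714  -0.0363  0.0527] 383.9296688724309 -0.07412097605145565
```

View pics/top0.png

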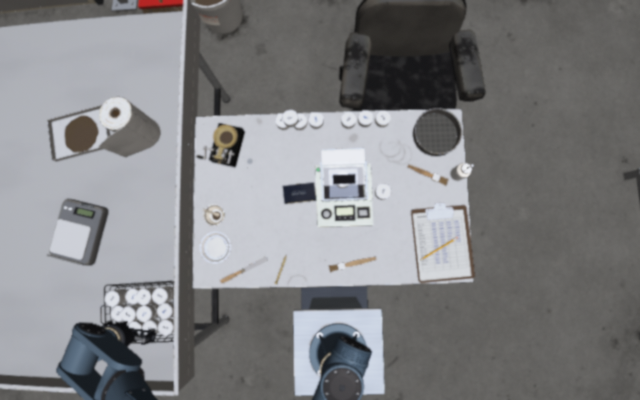

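View pics/scene0.png

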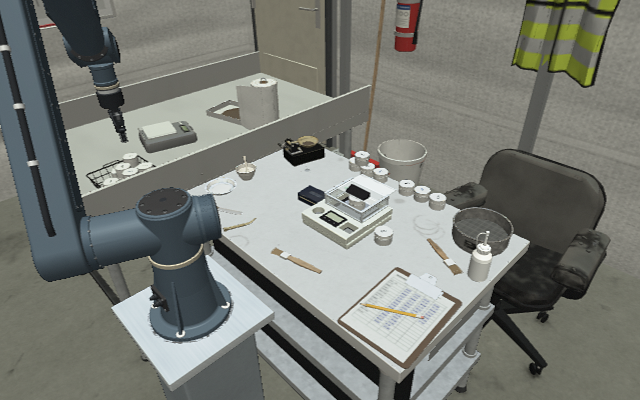

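The top view shows the balance at about (344,190), square well lower right (363,212), and the round well at (326,213). The black pull is at about (344,179). The scene view shows a partition between the arm and the table.

```bash
sed -i 's/^    c\["K"\]=/    c["rotation"]=np.array(c["rotation"]) if np.size(c["rotation"])==9 else R.from_quat(c["rotation"]).as_matrix()\n&/' h.py
python3 - <<'E'
from h import *
np.set_printoptions(precision=4,suppress=True)
c=cam("top"); print(at(c,(344,190),0.09),at(c,(363,212),.05),at(c,(326,213),.05),at(c,(344,179),.11))
print("wall", [at(c,(185,y),z) for y in (20,380) for z in (0,.2)], proj(c,[[.144,.608,.23]]))
a=c["color"][140:240,270:410]; a=cv2.resize(a,None,fx=5.5,fy=5.5,interpolation=cv2.INTER_CUBIC)
cv2.imwrite("pics/top1.png",a[:,:,::-1])
c=cam("scene"); a=c["color"][165:260,285:415]; a=cv2.resize(a,None,fx=6,fy=6,interpolation=cv2.INTER_CUBIC)
cv2.imwrite("pics/scene1.png",a[:,:,::-1]); print(proj(c,[[.144,.608,.23],[.144,.4,.0]]))
for y in (.3,.35,.4,.45): print(y, proj(c,[[x,y,.2] for x in(.2,.5,.8)]).round().tolist())
E
```

```text
[ 0.5709 -0.0333  0.09  ] [ 0.4959 -0.1004  0.05  ] [0.4955 0.0313 0.05  ] [ 0.6063 -0.0336  0.11  ]
wall [array([1.3042, 0.5877, 0.    ]), array([1.1738, 0.5091, 0.2   ]), array([-0.0965,  0.5568,  0.    ]), array([-0.029 ,  0.4826,  0.2   ])] [[142.0984 325.5793]]
[[123.2244 140.2192]
 [167.552  220.8438]]
0.3 [[186.0, 174.0], [264.0, 142.0], [326.0, 117.0]]
0.35 [[178.0, 169.0], [255.0, 138.0], [317.0, 113.0]]
0.4 [[170.0, 163.0], [247.0, 133.0], [308.0, 110.0]]
0.45 [[163.0, 158.0], [238.0, 129.0], [299.0, 106.0]]
```

View pics/top1.png

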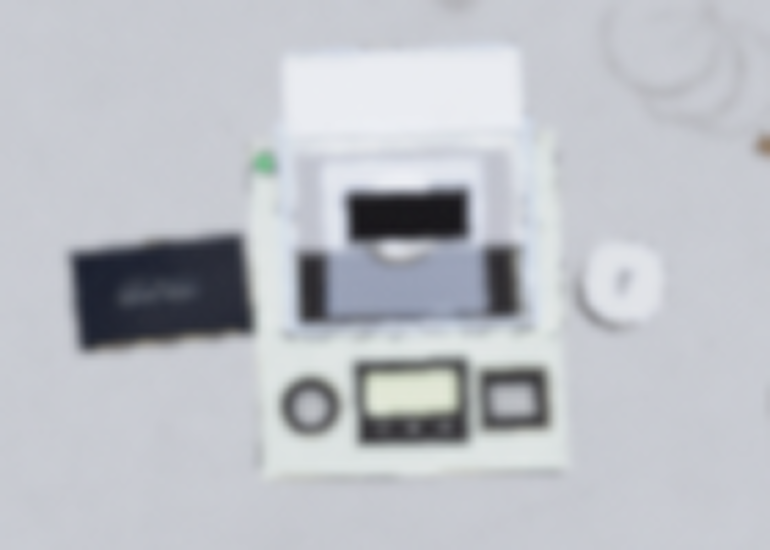

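View pics/scene1.png

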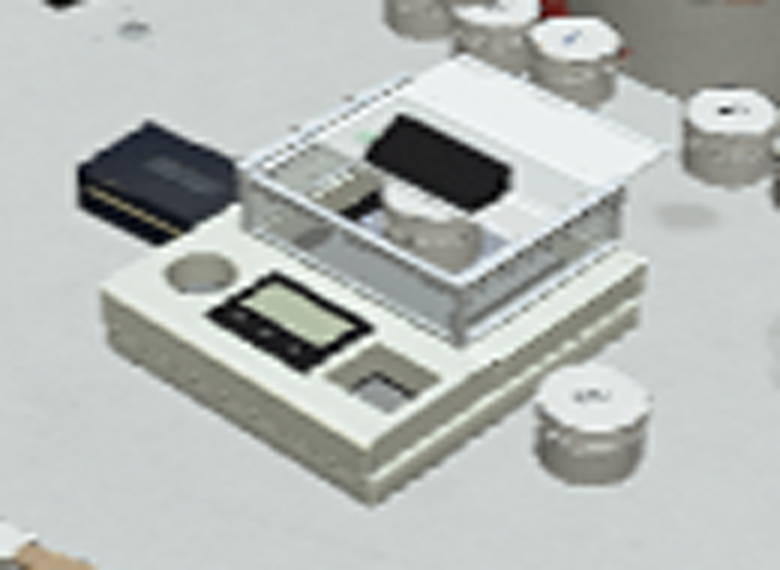

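The close-ups show the square well centre at top (363.5,212.7) / scene (349,228). The back edge of the pull is from (333,174.5) to (355,174.5) in the top view and centred near (361,189) in the scene view. The cover is well open.

Run:
```python
from h import *
np.set_printoptions(precision=4,suppress=True)
t=cam("top"); s=cam("scene")
T=lambda u,v:(270+(u+.5)/5.5-.5,140+(v+.5)/5.5-.5); S=lambda u,v:(285+(u+.5)/6-.5,165+(v+.5)/6-.5)
def tri(a,b):
    o1,d1=ray(t,a);o2,d2=ray(s,b); A=np.stack([d1,-d2],1); k=np.linalg.lstsq(A,o2-o1,rcond=None)[0]
    p,q=o1+k[0]*d1,o2+k[1]*d2; return (p+q)/2,np.linalg.norm(p-q)
print("well",tri(T(514,400),S(385,377)), at(t,T(514,400),.045),at(s,S(385,377),.052))
print("round",tri(T(310,405),S(201,272)))
print("ridge",tri(T(408,190),S(456,146)), at(t,T(408,190),.107),at(s,S(456,146),.107))
print("ridge ends",at(t,T(347,192),.107),at(t,T(468,188),.107))
print("ridge front",at(t,T(408,242),.091))
print("cover back ends",at(t,T(283,52),.091),at(t,T(519,46),.091))
print("front corners", at(s,S(370,447),.052),at(s,S(103,290),.052), at(t,T(265,472),.052),at(t,T(565,467),.052))
```

```text
well (array([ 0.4958, -0.1015,  0.0497]), np.float64(0.0027689111428420795)) [ 0.4951 -0.1011  0.045 ] [ 0.4947 -0.1043  0.052 ]
round (array([0.495 , 0.0313, 0.0501]), np.float64(0.0006148487075058476))
ridge (array([ 0.6256, -0.0342,  0.1002]), np.float64(0.0011366479870630554)) [ 0.6239 -0.0335  0.107 ] [ 0.618  -0.0413  0.107 ]
ridge ends [0.6236 0.0049 0.107 ] [ 0.6242 -0.0712  0.107 ]
ridge front [ 0.5934 -0.0332  0.091 ]
cover back ends [0.7191 0.0431 0.091 ] [ 0.7189 -0.1085  0.091 ]
front corners [ 0.4482 -0.1372  0.052 ] [0.445  0.0547 0.052 ] [0.452  0.0616 0.052 ] [ 0.4505 -0.1316  0.052 ]
```

```bash
python3 -m pendant '[[0,0,-50,0],[0,0,-100,0],[0,0,-150,0],[-38,-29,-150,-0.1],[-77,-59,-150,-0.232],[-115,-89,-150,-0.232],[-154,-119,-150,-0.232],[-154,-119,-150,-0.232]]' 0 20
python3 -c "
from h import *
s=r.observe();print(s['tool_pos'],R.from_quat(s['ee_rot']).as_matrix().round(3),s['finger_gap'])"
```

```text
t: 1.1
tool_pos: [0.2693, 0.4531, 0.3815]
ee_rot: [0.003, 1.0, -0.001, 0.001]
contact_force: [-1.9, 0.3, 0.1]
finger_gap: 0.0001
grip_force: 0.0
[0.26925113 0.45312422 0.3815257 ] [[-1.     0.007  0.002]
 [ 0.007  1.    -0.002]
 [-0.002 -0.002 -1.   ]] 0.00011725900671914295
```

```bash
python3 -m pendant '[[-30,-38,0,0],[-60,-76,0,0],[-90,-114,0,0],[-121,-152,0,0],[-152,-190,0,0],[-183,-228,0,0],[-213,-264,0,0],[-243,-300,0,0]]' 
python3 -m pendant '[[-30,-38,0,0],[-60,-76,0,0],[-90,-114,0,0],[-120,-150,0,0],[-148,-181,20,0],[-153,-188,60,0],[-153,-188,100,0],[-153,-188,100,0]]'
python3 - <<'E'
from h import *
np.set_printoptions(precision=4,suppress=True)
import pickle
c=cam("wrist"); save(c,"w0.png"); pickle.dump(c,open("w0.pkl","wb"));s=r.observe();print(s['tool_pos'],s['ee_rot'],c["origin"],c["rotation"])
E
```

```text
t: 1.9
tool_pos: [0.5101, 0.1562, 0.3814]
ee_rot: [-0.0, 1.0, 0.0, 0.0]
contact_force: [1.1, 0.6, -0.2]
finger_gap: 0.0001
grip_force: 0.0
t: 2.7
tool_pos: [0.6584, -0.0298, 0.2741]
ee_rot: [0.0, 1.0, 0.002, -0.007]
contact_force: [-1.6, 0.3, -0.7]
finger_gap: -0.0
grip_force: 0.0
[ 0.6605 -0.0299  0.2781] [-0.0002  1.      0.001  -0.0038] [ 0.5876 -0.0302  0.418 ] [[-0.0005  0.9616  0.2745]
 [ 1.     -0.0004  0.0031]
 [ 0.0031  0.2745 -0.9616]]
```

View pics/w0.png

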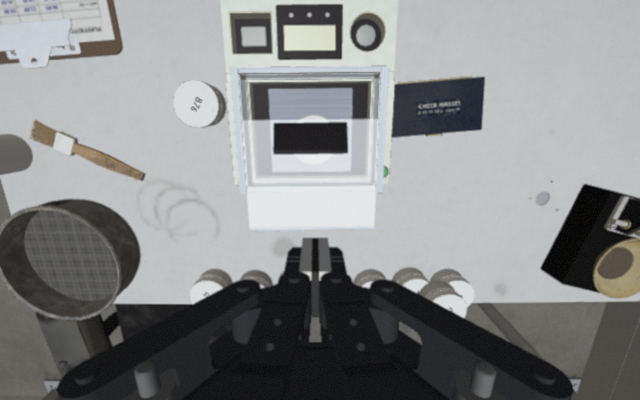

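The wrist view shows the pull from (274,122) to (348,153), with its back edge at row ~153. The well is at (252,33), the round well at (368,32) and the cover plate's back edge at row 229.

Run:
```python
from h import *
import pickle
np.set_printoptions(precision=4,suppress=True)
c=pickle.load(open("w0.pkl","rb"))
for n,uv,z in [("ridge",(311,153),.107),("ridgeL",(274,153.5),.107),("ridgeR",(348,152.5),.107),("front",(311,122.5),.091),("coverback",(311,229),.091),("wellTL",(230,12.5),.052),("wellTR",(271,12.5),.052),("wellBL",(232,54),.052),("wellBR",(273,54),.052),("key",(255.5,36),.038),("round",(368,32),.052)]: print(n,at(c,uv,z))
# fit fine outline of the well and key
g=cv2.cvtColor(c["color"],cv2.COLOR_RGB2GRAY)
print(g[33,225:278]); print(g[5:64,245])
print(g[110:165:1,300])
```

```text
ridge [ 0.6253 -0.0333  0.107 ]
ridgeL [ 0.6258 -0.0727  0.107 ]
ridgeR [0.6248 0.0061 0.107 ]
front [ 0.5942 -0.0333  0.091 ]
coverback [ 0.7183 -0.0337  0.091 ]
wellTL [ 0.476  -0.1235  0.052 ]
wellTR [ 0.4762 -0.0779  0.052 ]
wellBL [ 0.5185 -0.1243  0.052 ]
wellBR [ 0.5186 -0.0772  0.052 ]
key [ 0.4965 -0.0989  0.038 ]
round [0.4956 0.031  0.052 ]
[218 219 217 219 214 190 137  93  87  83  72  61  57  62  62  79 129 172
 183 184 182 184 186 185 186 184 185 187 186 186 186 187 186 187 187 187
 188 187 188 176 140  91  61  57  60  80 140 192 215 219 212 176 109]
[216 214 217 216 219 214 204 183 119  86  88  87  88  80  66  58  59  60
  58  58  66 104 155 177 181 182 181 184 182 182 185 185 186 187 188 185
 187 188 187 188 166 122  80  59  59  59  61  66 115 187 217 219 219 218
 217 217 218 217 217]
[161 158 157 158 158 159 158 157 169 203 233 236 202 105  35  29  32  35
  29  28  26  29  30  32  31  30  30  30  33  32  30  28  29  35  33  28
  34  33  34  36  46  52  57 114 190 232 237 235 236 232 228 222 222 222
 222]
```

```bash
python3 -m pendant '[[0,-3,40,0],[0,-3,80,0],[0,-3,120,0],[0,-3,150,0],[0,-3,165,0],[0,-3,175,0],[0,-3,180,0],[0,-3,180,0]]'; python3 -c "
from h import *
s=r.observe();print(s['tool_pos'],s['contact_force'])"
```

```text
t: 3.55
tool_pos: [0.6632, -0.0338, 0.1025]
ee_rot: [-0.0, 1.0, -0.0, 0.001]
contact_force: [-0.8, 0.0, 0.6]
finger_gap: 0.0002
grip_force: 0.0
[ 0.66322033 -0.03384564  0.10249779] [-0.76411747  0.01278478  0.57147607]
```

```bash
python3 -m pendant '[[0,0,3,0],[0,0,6,0],[8,0,6,0],[16,0,6,0],[22,0,6,0],[26,0,6,0],[30,0,6,0],[34,0,6,0]]'; python3 -m pendant '[[5,0,0,0],[10,0,0,0],[15,0,0,0],[20,0,0,0],[24,0,0,0],[28,0,0,0],[30,0,0,0],[30,0,0,0]]'
```

```text
t: 4.35
tool_pos: [0.6286, -0.0339, 0.0956]
ee_rot: [-0.0, 1.0, -0.0, 0.001]
contact_force: [1.3, 0.3, -0.9]
finger_gap: 0.0002
grip_force: 0.8
t: 5.15
tool_pos: [0.5975, -0.0338, 0.0953]
ee_rot: [-0.0, 1.0, 0.0, -0.001]
contact_force: [0.5, -0.6, 0.6]
finger_gap: 0.0002
grip_force: 0.3
```

```bash
python3 -m pendant '[[2,0,0,0],[4,0,0,0],[6,0,0,0],[6,0,0,0]]'; python3 -m pendant '[[2,0,0,0],[4,0,0,0],[4,0,0,0]]';  python3 - <<'E'
from h import *
import pickle
c=cam("wrist"); save(c,"w1.png"); pickle.dump(c,open("w1.pkl","wb"))
print(proj(c,[[.4972,-.1008,.052],[.587,-.033,.107]]))
E
```

```text
t: 5.55
tool_pos: [0.5916, -0.0338, 0.0952]
ee_rot: [-0.0, 1.0, 0.0, -0.0]
contact_force: [0.4, 0.4, -0.2]
finger_gap: 0.0001
grip_force: 0.4
t: 5.85
tool_pos: [0.5894, -0.0339, 0.0953]
ee_rot: [0.0, 1.0, -0.0, 0.002]
contact_force: [4.7, 0.2, -2.7]
finger_gap: 0.0
grip_force: 2.4
[[202.43325391  77.92417442]
 [316.2805429  258.36488259]]
```

View pics/w1.png

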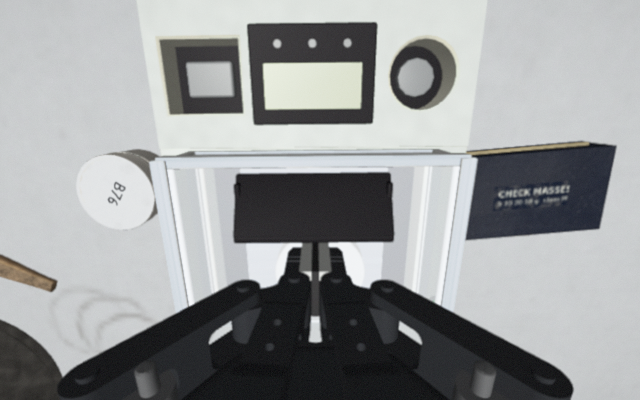

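The wrist view shows the pull near the chamber's front frame with the fingers against its back edge (row 242). The square well is at (202,76), as predicted, so the balance has not moved. I'll push slightly further to confirm the end stop.

```bash
python3 -m pendant '[[1,0,0,0],[2,0,0,0],[2,0,0,0],[2,0,0,0],[2,0,0,0]]';  python3 - <<'E'
from h import *
c=cam("wrist"); save(c,"w2.png"); print(r.observe()["contact_force"],r.observe()["tool_pos"])
for w in((.4972,-.1008,.052),): print(proj(c,[w]))
g=cv2.cvtColor(c["color"],cv2.COLOR_RGB2GRAY); print(g[30:50,200],g[105:122,200],g[70,155:170],g[70,236:250])
E
```

```text
t: 6.4
tool_pos: [0.5893, -0.0339, 0.0955]
ee_rot: [0.0, 1.0, -0.0, 0.003]
contact_force: [9.9, 1.9, -5.9]
finger_gap: -0.0004
grip_force: 4.2
[ 7.72340398  1.68398977 -5.40108165] [ 0.58930779 -0.03391475  0.09542782]
[[202.29881516  77.75076096]]
[226 226 226 226 223 211 207 198 158 109  94  92  93  94  93  86  68  58
  59  56] [ 54  56  55  57  53  53  55  65 133 217 231 229 228 228 229 228 228] [227 228 227 228 223 218 212 200 157 108  91  91  91  95  89] [ 60  62  68 107 175 221 225 227 227 228 228 228 226 191]
```

```bash
python3 -m pendant '[[-6,0,0,0],[-12,0,0,0],[-12,0,-30,0],[-12,0,-60,0],[20,-20,-60,0],[55,-50,-60,0],[85,-68,-60,0],[85,-68,-60,0]]';  python3 - <<'E'
from h import *
c=cam("wrist"); save(c,"w3.png"); s=r.observe();print(s["contact_force"],s["tool_pos"],at(c,(0,0),.05),proj(c,[[.4972,-.1008,.052],[.578,-.033,.107]]))
E
```

```text
t: 7.25
tool_pos: [0.4959, -0.1024, 0.1549]
ee_rot: [0.001, 1.0, 0.001, -0.004]
contact_force: [0.5, -0.0, -0.0]
finger_gap: 0.0001
grip_force: 0.0
[ 0.45135635 -0.09370485  0.35372503] [ 0.49858904 -0.10222191  0.15525414] [ 0.33905054 -0.34014329  0.05      ] [[316.24378111 200.1974865 ]
 [403.25300812 318.79604355]]
```

View pics/w3.png

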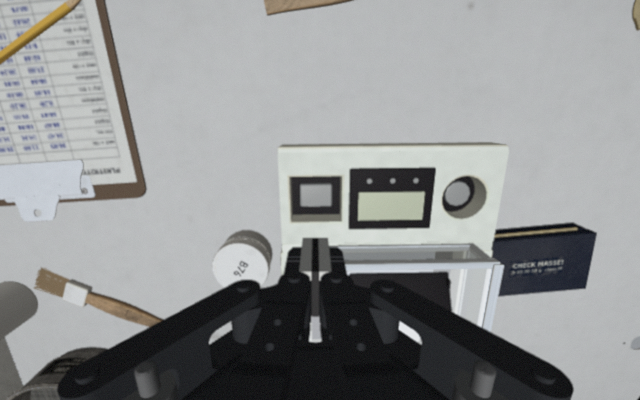

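The wrist view shows the square well centred at (316,199), matching the prediction (316,200), and the cover shut. Now I descend.

```bash
python3 -m pendant '[[2,1,30,0],[2,1,60,0],[2,1,80,0],[2,1,92,0],[2,1,92,0],[2,1,92,0]]'
python3 - <<'E'
from h import *
c=cam("wrist"); s=r.observe();print(s["contact_force"],s["tool_pos"]); save(c,"w4.png")
a=cv2.resize(c["color"][120:300,200:440],None,fx=3,fy=3); cv2.imwrite("pics/w4c.png",a[:,:,::-1])
E
```

```text
t: 7.9
tool_pos: [0.4999, -0.1008, 0.0635]
ee_rot: [-0.0, 1.0, -0.0, 0.0]
contact_force: [0.1, -0.2, 0.8]
finger_gap: -0.0
grip_force: 0.0
[-0.87393206  0.49449485  0.35114908] [ 0.50008725 -0.10094925  0.06398391]
```

View pics/w4c.png

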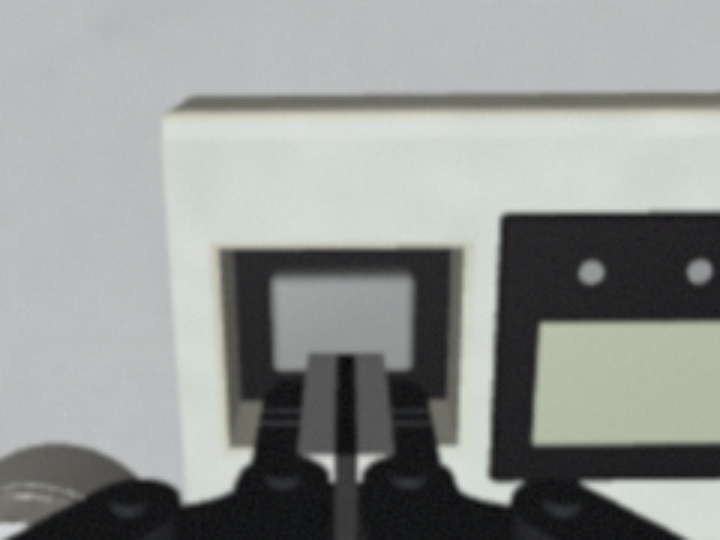

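The crop shows the fingertips over the well, centred left-right at column ~345. They need about 3 mm more towards the front.

```bash
python3 -m pendant '[[4,0,0,0],[4,0,8,0],[4,0,16,0],[4,0,22,0],[4,0,22,0]]'; python3 -m pendant '[[0,0,3,0],[0,0,6,0],[0,0,8,0],[0,0,8,0]]'
```

```text
t: 8.45
tool_pos: [0.4945, -0.1007, 0.0403]
ee_rot: [-0.0, 1.0, 0.0, -0.001]
contact_force: [-0.8, -0.5, 0.2]
finger_gap: -0.0003
grip_force: 0.0
t: 8.85
tool_pos: [0.4953, -0.1009, 0.0334]
ee_rot: [-0.0, 1.0, -0.0, 0.0]
contact_force: [-1.0, 0.0, 4.3]
finger_gap: 0.0001
grip_force: 2.3
```

```bash
python3 -m pendant '[[0,0,1,0],[0,0,2,0],[0,0,2,0],[0,0,2,0],[0,0,2,0],[0,0,2,0],[0,0,2,0],[0,0,2,0]]'; python3 -m pendant '[[0,0,1,0],[0,0,1,0],[0,0,1,0],[0,0,1,0],[0,0,1,0]]'
```

```text
t: 9.65
tool_pos: [0.4953, -0.1009, 0.0329]
ee_rot: [-0.0, 1.0, -0.0, 0.0]
contact_force: [-2.8, 0.2, 14.7]
finger_gap: -0.0001
grip_force: 7.7
t: 10.15
tool_pos: [0.4953, -0.1009, 0.0328]
ee_rot: [-0.0, 1.0, -0.0, 0.001]
contact_force: [-3.6, 0.6, 22.3]
finger_gap: -0.0001
grip_force: 11.5
```

Key is on its stop (z no longer changes, force rising) and has been held for over 1 s. I'll release and check.

```bash
python3 -m pendant '[[0,0,-4,0],[0,0,-12,0],[0,0,-30,0],[0,0,-70,0],[0,0,-110,0],[0,0,-150,0],[0,0,-150,0],[0,0,-150,0]]'
python3 - <<'E'
from h import *
c=cam("wrist"); s=r.observe();print(s["contact_force"],s["tool_pos"]); save(c,"w5.png"); print(proj(c,[[.4972,-.1008,.052],[.578,-.033,.107]]))
E
```

```text
t: 10.95
tool_pos: [0.4956, -0.101, 0.1812]
ee_rot: [-0.0, 1.0, -0.0, 0.001]
contact_force: [0.6, -0.1, -0.1]
finger_gap: 0.0
grip_force: 0.0
[-0.46428031  0.6038303  -0.26524686] [ 0.49468272 -0.10060473  0.18002796]
[[315.09147377 191.50839609]
 [392.72617626 297.82846518]]
```

View pics/w5.png

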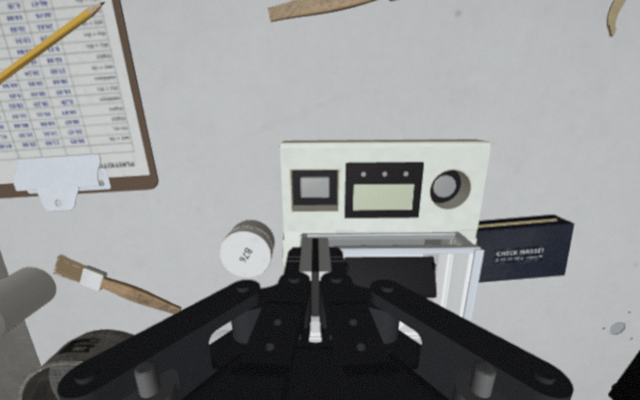

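The balance has not moved (well at (315,190)), the pull's back edge is still at row ~297 as predicted for a shut cover, and the key is up.

```bash
python3 -c "
from plant import r
print(r.hand_in())"
```

```text
the job is handed in; nothing more can be done
None
```

The cover was pushed fully shut, the tare key was held right down for over a second and released, and the job was handed in at about 11 s; the hand-in returned no verdict, but the last picture showed the cover still shut, the tare key up and the balance in place.

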